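# Hang the garlic basket on the sprung weighing arm

### The arm

A 7-joint arm with a two-finger parallel gripper is mounted at the origin on a cart in front of the work surface, level with it; the furniture and walls round the work are solid. World frame = base frame: x ahead of the robot, y to its left, z up, the work surface at z = 0. Lengths are in m, angles in degrees, forces in N, time in s.
With the tool pointing down it reaches from about 0.425 to 0.875 m from the base axis. Payload 4.7 kg.
Tool frame: the origin (TCP) lies between the finger pads; the fingertips stand env.finger_overhang ahead of it and the grasp point (between the pads) lies 5 mm behind it (env.finger_overhang is the distance from the TCP to the fingertips, in m); z points along the fingers, y is the line along which they close (so a half turn about z gives the same grasp; the last joint's range is limited). The gripper opens to 87 mm and grips with 3 to 60 N. Pads are 19 mm wide; open, the fingers measure 117 mm over their backs; the gripper's body (75 mm by 190 mm) begins 51 mm behind the grasp point.
Start: joints at [66.526, 18.392, -4.016, 83.108, 1.295, 78.541, -3.26], TCP at [0.267, -0.593, 0.208] pointing down, gripper open.
Joint ranges: [-163.93, 163.93], [-17.29, 119.83], [-79.2, 71.16], [3.27, 140.29], [-89.18, 269.18], [5.43, 117.66], [-154.24, 154.24]. Speed limits (degrees/s): [147.25, 147.25, 180, 180, 180, 180, 180].

### API

Orientations are given as [roll, pitch, yaw] about the fixed x, y, z axes, in that order (R = Rz(yaw) Ry(pitch) Rx(roll)).
In Python, from cell import telemetry, eyes, env, models gives the robot as it stands. The module is installed in compiled form; this text tells all that it offers.
- The arm moves only by the tool drive_tool, never from a script. Its arguments are lists of equal length, an entry for each row: "angular": the turn, a rotation vector about the tool's x, y, z in rad, a list of three; "delta_pos": the shift along the tool's x, y, z in cm, a list of three; "gripper": the finger opening in cm, from 0 to 8.7. A call has 1 to 20 rows; each row shifts and turns the commanded pose from where the row before left it, along the tool's axes as they then stand; what a row does not reach is not made up. A row lasts 1/10 s, in which the tool goes at most 50 mm and 8.59 degrees, less where a joint would pass 70% of its speed; a pose out of reach is approached as far as the arm can. A call with a gripper value outside its range is refused whole. The fingers move at their own pace and stop on an object; "squeeze" is the grip in N (left out, the last holds). Time passes only in rows, so rows that do not move let the fingers close. It gives the time, the measured TCP pose, the force, the opening and the grip force at its end, in the units of the state.
- telemetry.get_obs(): the state, without advancing time (a new reading comes with each control period).
- eyes.read_camera(name): name is "scene" or "top"; returns a dict with "pixels" (384x512x3 uint8, red, green, blue), "mtx" (3x3 intrinsics, pixels), "origin" and "orientation" of the camera in the world. Camera axes: x right, y down, z forward; pixel columns grow to the right and rows downward; lengths in m; the calibration is good to about 2 mm. A picture is of the moment at which its call begins. There is no depth.
- env.sign_off(): hands the job in; it is judged then, once.
Trained networks look in a picture, given as the dict that the camera call returned (one of the last four; its "shot" number tells which), for a name from the list of things; names that differ only in an ending like _2 or _b are one class to them, and where a whole thing is asked for, a point or a joint stands for the part that bears it (a point fixed in the world has none). Each returns a list of dicts, best first, with "p" (0 to 1); they miss things now and then, are a little off and sometimes report something else, mostly with a low value. They report only what shows in the picture. A call takes as long as a camera call. They do not tell look-alikes from the thing itself.
- models.search_frame(picture, target): "centre" ([column, row] in pixels, amid what is visible of it).
- models.cut_out(picture, target): "pixels" (384x512 bool, what is visible of it) and "centre" ([column, row] in pixels, amid what is visible of it).
The state is a dict: "time_s": time; "qpos": joint angles; "joint_velocities": joint speeds; "effort": joint torques, N m; "tool_pos": TCP position; "tool_rot": TCP orientation; "force": force on the tool from outside, world axes, zero at the start; "wrist_torque": the same for the moment, N m; "grip_width": finger opening in m; "grasp_force": force on a finger pad.
Only numpy, scipy, OpenCV 4.12 (cv2) and the standard library are available. Lean on these libraries where they do the work, as an engineer would, in place of code of your own. Each camera call takes 0.05 s, during which the arm holds its last target. There are 200 camera calls.

### The job

Weigh the garlic: lift the wire basket by its wooden grip and hang it, by the top of its handle bow, in the notch near the tip of the sprung weighing arm. The arm sinks under the weight, so go down gently with it and let go only once it has settled and carries the whole basket, so that it neither drops nor springs up, and leave the basket hanging free, upright and still. Do not press down hard on the arm or push it with the gripper, never tip the basket over, and leave the other things where they stand.

Things in the scene. Friction and masses are not known exactly. Their poses are not given: they have to be found in the camera images.
- basket_grip (a point): Centre of the flat wooden grip on top of the loose wire basket (z up). Grip: 18 mm along its x (grasp across this), 36 mm along y, 44 mm high (22 mm above and below this point), on a thin stem over the basket's wire bow. Basket, garlic and bow weigh 0.24 to 0.66 kg together, not known beforehand.
- basket_bow (a point): Middle of the top of the basket's stiff wire bow (handle), on the wire's centre line, 48 mm straight below basket_grip. Wire 6 mm thick, in the basket's y-z plane: a flat top 16 mm long, sloping down to the basket's two sides at y = +-48 mm. The arm's tip must enter under it along the basket's x axis (either way round): window 60 mm high, 90 mm wide.
- basket_foot (a point): Centre of the underside of the wire basket, 176 mm below basket_grip. Basket round, 96 mm across, 52 mm high; a garlic bulb sits fast in it and reaches 65 mm above this point.
- notch (a point): Seat of the notch on the sprung arm: here the centre line of the bow's wire lies when hung, across the bar. Two lips leaning apart along the bar form it (gap 15 mm at the bottom, 23 mm at the mouth; tops 14 mm above this point). x points along the bar from tip to hinge (unloaded it slopes down 0.2 rad), y level across it. Unloaded about 240 mm above the worktop.
- tip (a point): End of the sprung arm's free tip, 25 mm beyond the notch. The arm is an aluminium bar 12 mm wide and 10 mm thick, its top 3 mm below the notch seat, hinged on its centre line to a fixed stand 200 mm from the notch. Bring the basket on from this side, the bow passing over the outer lip.
- swing_arm (a joint): Angle (rad) by which the arm has sunk: 0 unloaded at its upper stop, where it slopes up to the tip by 0.2 rad; it is level at 0.2; lower stop at 0.5. It is sprung, about 60 N per metre at the notch, lightly damped; begins to sink at about 0.5 N and settles between 0.1 and 0.48 by the basket's weight. A sideways push on a lip shifts it too.
- glass_mid (a point): Centre of a drinking glass, 76 mm across, 86 mm high, loose bystander.
- tin_mid (a point): Centre of a small food tin, 75 mm across, 58 mm high, loose bystander.
- lemon_mid (a point): Centre of a lemon, about 71x53x51 mm, loose bystander.
There are look-alikes about, which are no part of the job. There is more than one size of the part that bears basket_grip; the job needs the smaller.

How it is judged:
By the outcome, as a careful person would: the job done as asked, in the order asked, and still so for the second after the job is handed in, with the robot touching nothing.
It also fails if it takes over 51 s, if anything falls off the work surface, if the arm or the gripper's body presses on something with over 40 N, if the wrist force passes 120 N, or if a joint passes its speed limit or range.

## Working session

There is one attempt and no reset: what is moved stays moved. The work goes in short steps, Python scripts to look and compute and a tool call to move; the robot and the scene stay as the last step left them, time stands still between calls to the robot, and variables do not carry over. Pictures are saved under pics/ and viewed, at most 10 in all, crops included, and the job is handed in when it is done.

Besides the shell and the picture viewer there is one more tool, called after "Request:" as name(argument=value, ...) on one line, values as JSON. drive_tool: Moves the arm, as the interface text tells. Its arguments: {"type":"object","properties":{"angular":{"type":"array","items":{"type":"array","items":{"type":"number"}}},"delta_pos":{"type":"array","items":{"type":"array","items":{"type":"number"}}},"gripper":{"type":"array","items":{"type":"number"}},"squeeze":{"type":"number"}},"required":["angular","delta_pos","gripper"]}

```bash
mkdir -p pics; cat > h.py <<'E'
import numpy as np, cv2
from cell import telemetry, eyes, env, models
def ray(c,px):
    d=np.linalg.inv(c["mtx"])@np.array([px[0],px[1],1.]); R=rot(c); d=R@d
    return np.array(c["origin"],float),d/np.linalg.norm(d)
def rot(c):
    o=np.array(c["orientation"],float)
    if o.shape==(3,3): return o
    from scipy.spatial.transform import Rotation as Ro
    return Ro.from_euler("xyz",o,degrees=True).as_matrix()
def proj(c,P):
    p=rot(c).T@(np.array(P,float)-np.array(c["origin"])); q=np.array(c["mtx"])@p; return q[:2]/q[2]
def tri(c1,p1,c2,p2):
    a,u=ray(c1,p1);b,v=ray(c2,p2)
    s=np.linalg.lstsq(np.stack([u,-v],1),b-a,rcond=None)[0]
    A=a+s[0]*u;B=b+s[1]*v
    return (A+B)/2,np.linalg.norm(A-B)
def atz(c,p,z):
    a,u=ray(c,p); return a+u*(z-a[2])/u[2]
def save(n,img): cv2.imwrite(f"pics/{n}.png",np.ascontiguousarray(img[...,::-1]))
E
python3 - <<'E'
from h import *
o=telemetry.get_obs(); print({k:np.round(v,3) for k,v in o.items()}, env.finger_overhang)
S=eyes.read_camera("scene");T=eyes.read_camera("top")
for n,c in(("scene",S),("top",T)):
    print(n,np.round(c["origin"],3),np.round(c["orientation"],3).tolist(),np.round(c["mtx"],1).tolist())
    for t in ["basket_grip","basket_bow","basket_foot","notch","tip","glass_mid","tin_mid","lemon_mid"]:
        print(t,[(np.round(d["centre"]).astype(int).tolist(),round(float(d["p"]),2)) for d in models.search_frame(c,t)])
save("a",np.hstack([S["pixels"],T["pixels"]]) if 0 else cv2.resize(S["pixels"],(800,600),interpolation=cv2.INTER_CUBIC))
save("b",cv2.resize(T["pixels"],(800,600),interpolation=cv2.INTER_CUBIC))
E
```

```text
{'time_s': np.float64(0.0), 'qpos': array([66.525, 18.439, -4.016, 83.175,  1.295, 78.54 , -3.261]), 'joint_velocities': array([ 0.042,  0.035,  0.047, -0.046, -0.037, -0.069,  0.007]), 'effort': array([-0.0000e+00, -4.9130e+01, -4.0400e-01, -3.1254e+01, -6.4000e-02,
        4.4000e-02,  0.0000e+00]), 'tool_pos': array([ 0.267, -0.592,  0.207]), 'tool_rot': array([-1.79892e+02,  5.00000e-03,  2.42840e+01]), 'force': array([ 0.249,  0.038, -0.065]), 'wrist_torque': array([-0.033,  0.045, -0.069]), 'grasp_force': np.float64(0.0), 'grip_width': np.float64(0.087)} 0.014
scene [0.018 0.435 0.673] [-121.313, -0.359, -134.319] [[353.3, 0.0, 253.1], [0.0, 353.3, 190.5], [0.0, 0.0, 1.0]]
basket_grip [([306, 223], 0.71), ([210, 326], 0.68), ([191, 188], 0.25)]
basket_bow [([304, 232], 0.83), ([212, 333], 0.77)]
basket_foot [([304, 231], 0.89), ([213, 327], 0.56)]
notch [([193, 189], 0.9), ([219, 233], 0.52)]
tip [([196, 189], 0.55)]
glass_mid [([290, 188], 0.83)]
tin_mid [([256, 284], 0.77), ([302, 228], 0.52)]
lemon_mid [([255, 284], 0.64)]
top [ 0.484 -0.131  1.452] [-174.177, 0.302, -88.494] [[449.8, 0.0, 257.1], [0.0, 449.8, 195.3], [0.0, 0.0, 1.0]]
basket_grip [([296, 234], 0.88), ([158, 264], 0.86)]
basket_bow [([296, 237], 0.88), ([161, 265], 0.65)]
basket_foot [([161, 268], 0.74), ([294, 236], 0.67)]
notch [([208, 175], 0.59)]
tip [([205, 171], 0.66)]
glass_mid [([343, 184], 0.66)]
tin_mid [([217, 250], 0.92)]
lemon_mid [([244, 181], 0.74), ([209, 171], 0.41)]
```

View pics/a.png

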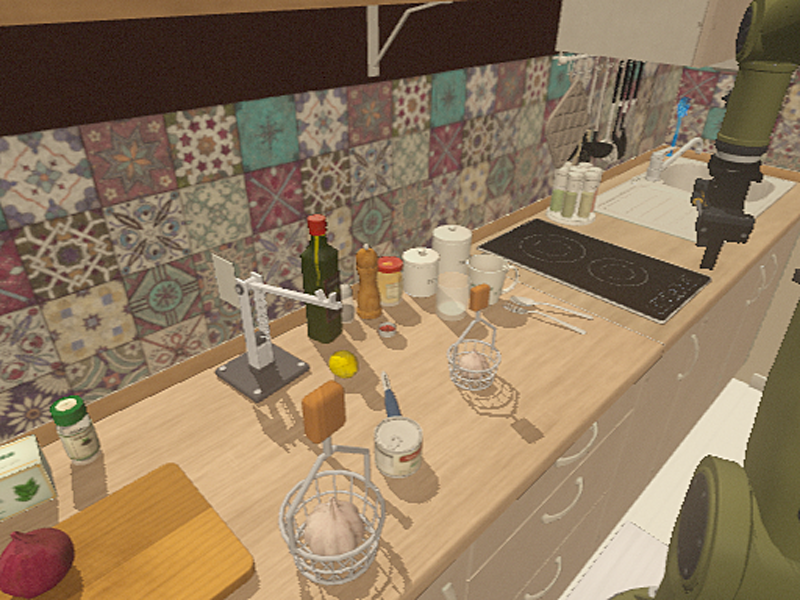

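View pics/b.png

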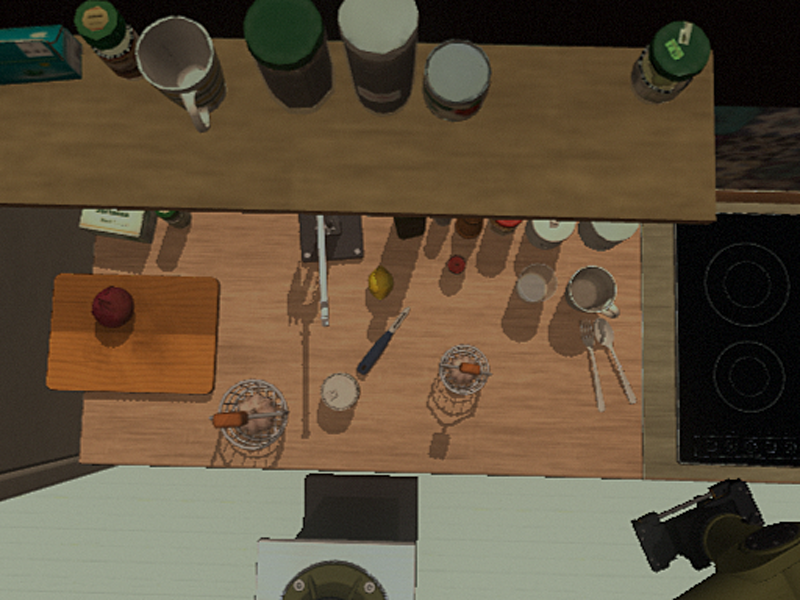

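The scene view shows two baskets. The larger is at scene ~(210,326) and top (160,265). The smaller is at scene ~(304,231) and top (296,237), about 100 mm across, so I choose it. The sprung arm's tip is at scene ~(217,192) and top (208,203), under a shelf edge further back. Next is a close crop to check this and get precise pixels.

```bash
python3 - <<'E'
from h import *
S=eyes.read_camera("scene");T=eyes.read_camera("top")
import pickle; pickle.dump((S,T),open("st.pkl","wb"))
def crop(c,x,y,w=80,h=60,f=5):
    im=cv2.resize(c["pixels"][y:y+h,x:x+w],(w*f,h*f),interpolation=cv2.INTER_CUBIC).copy()
    for i in range(0,w,10): cv2.line(im,(i*f,0),(i*f,4 if i%50 else 10),(255,0,0),1)
    for i in range(0,h,10): cv2.line(im,(0,i*f),(4 if i%50 else 10,i*f),(255,0,0),1)
    return im
save("c",np.vstack([np.hstack([crop(S,265,180,80,75,5)[:300],crop(T,260,210)]),np.hstack([crop(S,150,165),crop(T,180,150)])]))
for n,c in(("S",S),("T",T)):
  for t in ["basket_grip","basket_bow","notch"]:
    for d in models.cut_out(c,t)[:3]:
        m=d["pixels"];ys,xs=np.nonzero(m)
        print(n,t,np.round(d["centre"],1),round(float(d["p"]),2),m.sum(),xs.min(),xs.max(),ys.min(),ys.max())
  hsv=cv2.cvtColor(c["pixels"],cv2.COLOR_RGB2HSV)
# orange grip blob by colour
for n,c,(x0,y0,x1,y1) in(("S",S,(295,178,320,202)),("T",T,(290,228,316,246))):
    p=c["pixels"][y0:y1,x0:x1].astype(int)
    m=(p[...,0]-p[...,2]>70)&(p[...,0]>1.6*p[...,1])
    ys,xs=np.nonzero(m);print(n,m.sum(),xs.mean()+x0,ys.mean()+y0,xs.min()+x0,xs.max()+x0,ys.min()+y0,ys.max()+y0)
E
```

```text
S basket_grip [302.1 228.4] 0.7 913 288 320 182 248
S basket_grip [209.8 327.1] 0.59 4554 178 247 244 374
S basket_grip [188.4 189.9] 0.36 363 159 218 178 197
S basket_bow [303.8 227.1] 0.87 1116 287 319 182 249
S basket_bow [210.3 330.7] 0.66 4059 179 245 243 373
S notch [192.1 186.9] 0.92 387 158 218 178 197
T basket_grip [298.1 234.5] 0.69 767 281 313 221 252
T basket_grip [159.8 265.4] 0.57 1230 134 183 243 287
T basket_bow [162.9 265.9] 0.91 1429 135 184 243 287
T basket_bow [295.  237.3] 0.56 720 281 313 221 252
T basket_bow [246.  180.3] 0.27 275 236 252 170 191
T notch [206.8 170.9] 0.53 299 203 209 138 207
S 4 305.25 194.0 301 312 187 198
T 59 300.6779661016949 235.08474576271186 295 306 232 238
```

View pics/c.png

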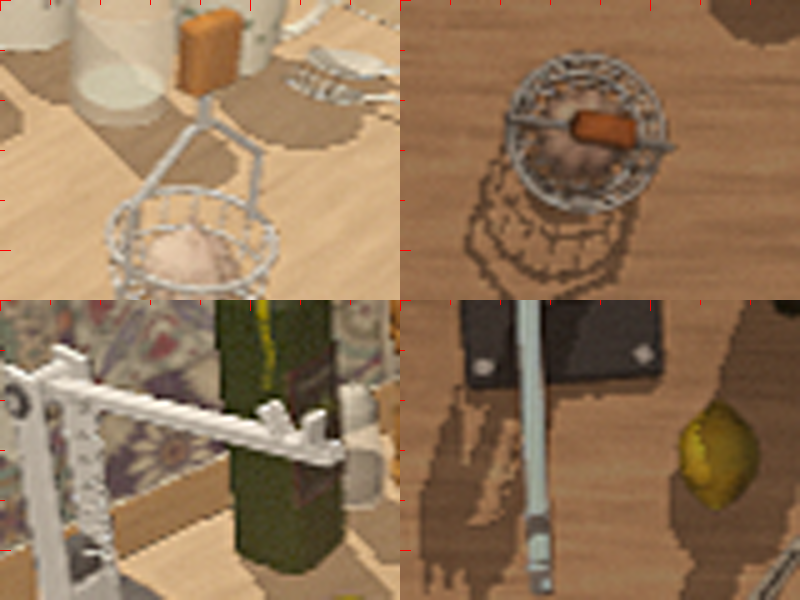

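The crop confirms the choice: an orange flat grip on a small basket, with its bow running roughly along the image x in the top view (ends at top (281.4,233.6) and (314.6,239.6)). The notch sits between two lips at scene (208.2,191.6) and top (207.6,198.8).

```bash
python3 - <<'E'
from h import *
import pickle; S,T=pickle.load(open("st.pkl","rb"))
f=lambda x0,y0,cx,cy:(x0+(cx+.5)/5-.5,y0+(cy+.5)/5-.5)
def go(n,s,t):
    P,e=tri(S,s,T,t); print(n,np.round(P,4),"gap",round(e,4)); return P
G=go("grip",f(265,180,210.5,53),f(260,210,603,128))
go("bow top",f(265,180,205,124),f(260,210,590,129))
go("bow end L",f(265,180,127,215),f(260,210,507,118))
go("rim/ bowend R",f(265,180,256,213),f(260,210,673,148))
N=go("notch",f(150,165,293,135),f(180,150,540,246))
go("tip",f(150,165,342,153),f(180,150,541,290))
go("bar far",f(150,165,50,88),f(180,150,530,2))
for z in(.1,.08,.06): print("bow ends top z",z,atz(T,f(260,210,507,118),z)[:2].round(4),atz(T,f(260,210,673,148),z)[:2].round(4))
# basket rim circle in top at z=.052
print("rim", [atz(T,f(260,210,*p),.052)[:2].round(4).tolist() for p in((507,130),(667,130),(588,52),(588,212))])
print("bar in top z.24 at notch / z .2 at far",atz(T,f(180,150,540,246),.24).round(4),atz(T,f(180,150,530,2),.215).round(4))
# predicted grip corners to check yaw and position
print("shelf edge px top", [atz(T,(256,137),z).round(3).tolist() for z in(.5,.6,.7)])
# shelf edge from scene: line at top-left
print("glass",go("glass",(290,188),(343,184)),"lemon",go("lemon",(219,233),(244,181)), "tin",go("tin",(256,284),(217,250)))
def crn(yaw,off):
    R=np.array([[np.cos(yaw),-np.sin(yaw)],[np.sin(yaw),np.cos(yaw)]])
    return [np.r_[off[:2]+R@[sx*.009,sy*.018],off[2]+sz*.022] for sx in(-1,1) for sy in(-1,1) for sz in(-1,1)]
from scipy.optimize import minimize
# silhouette boxes: scene x178-243,y10-96 ; top x571-636,y108-148
obs=[(S,(*f(265,180,178,10),*f(265,180,243,96))),(T,(*f(260,210,571,108),*f(260,210,636,148)))]
def cost(v):
    s=0
    for c,b in obs:
        q=np.array([proj(c,p) for p in crn(v[3],v[:3])]); s+=((np.r_[q.min(0),q.max(0)]-b)**2).sum()
    return s
for y0 in (-.5,-.25,0,.25,.5):
    r=minimize(cost,[*G,y0],method="Nelder-Mead",options=dict(maxiter=4000,xatol=1e-5,fatol=1e-5));print(y0,r.x.round(4),np.degrees(r.x[3]).round(1),round(r.fun,2))
E
```

```text
grip [ 0.564  -0.4516  0.0683] gap 0.1398
bow top [ 0.5653 -0.458   0.0078] gap 0.1431
bow end L [ 0.5771 -0.4091 -0.0494] gap 0.1625
rim/ bowend R [ 0.5612 -0.5399 -0.1061] gap 0.1564
notch [ 0.66   -0.1396  0.1515] gap 0.1734
tip [ 0.6332 -0.1463  0.148 ] gap 0.163
bar far [ 0.8109 -0.1042  0.1377] gap 0.224
bow ends top z 0.1 [ 0.5158 -0.4339] [ 0.5005 -0.5329]
bow ends top z 0.08 [ 0.5163 -0.4384] [ 0.5008 -0.5389]
bow ends top z 0.06 [ 0.5167 -0.4429] [ 0.501  -0.5448]
rim [[0.5095, -0.4447], [0.5121, -0.5435], [0.5591, -0.4948], [0.4604, -0.4947]]
bar in top z.24 at notch / z .2 at far [ 0.6001 -0.2041  0.24  ] [ 0.7391 -0.1973  0.215 ]
shelf edge px top [[0.707, -0.118, 0.5], [0.684, -0.119, 0.6], [0.66, -0.121, 0.7]]
glass [ 0.6706 -0.3872  0.0503] gap 0.0034
lemon [ 0.676  -0.075   0.0219] gap 0.0039
tin [ 4.514e-01 -3.000e-04  3.420e-02] gap 0.0047
glass [ 0.67062558 -0.38716638  0.05026468] lemon [ 0.67600199 -0.07498182  0.02193734] tin [ 4.51402087e-01 -3.31472624e-04  3.41613178e-02]
-0.5 [ 0.5663 -0.4686  0.05    0.0029] 0.2 1952.73
-0.25 [ 0.5663 -0.4686  0.0499  0.0029] 0.2 1952.73
0 [ 0.5663 -0.4686  0.05    0.0028] 0.2 1952.73
0.25 [ 0.5663 -0.4686  0.05    0.0466] 2.7 1953.08
0.5 [ 0.5664 -0.4686  0.05    0.0028] 0.2 1952.73
```

The right-hand panels need 400 px subtracted (my offset slip), so I'm redoing the calculation.

```bash
cat > m.py <<'E'
from h import *
import pickle; S,T=pickle.load(open("st.pkl","rb"))
f=lambda x0,y0,cx,cy:(x0+(cx+.5)/5-.5,y0+(cy+.5)/5-.5)
def go(n,s,t):
    P,e=tri(S,s,T,t); print(n,np.round(P,4),"gap",round(e,4)); return P
G=go("grip",f(265,180,210.5,53),f(260,210,203,128))
go("bow top",f(265,180,205,124),f(260,210,190,129))
go("bow end L",f(265,180,127,215),f(260,210,107,118))
go("bowend R",f(265,180,256,213),f(260,210,273,148))
N=go("notch",f(150,165,293,135),f(180,150,140,246))
go("tip",f(150,165,342,153),f(180,150,141,290))
print("bow ends top z",[atz(T,f(260,210,107,118),.06)[:2].round(4),atz(T,f(260,210,273,148),.06)[:2].round(4)])
print("rim", [atz(T,f(260,210,*p),.052)[:2].round(4).tolist() for p in((107,130),(267,130),(188,52),(188,212))])
print("bar",atz(T,f(180,150,140,246),.24).round(4),atz(T,f(180,150,130,2),.215).round(4))
def crn(yaw,off):
    R=np.array([[np.cos(yaw),-np.sin(yaw)],[np.sin(yaw),np.cos(yaw)]])
    return [np.r_[off[:2]+R@[sx*.009,sy*.018],off[2]+sz*.022] for sx in(-1,1) for sy in(-1,1) for sz in(-1,1)]
from scipy.optimize import minimize
obs=[(S,(*f(265,180,178,10),*f(265,180,243,96))),(T,(*f(260,210,171,108),*f(260,210,236,148)))]
def cost(v):
    s=0
    for c,b in obs:
        q=np.array([proj(c,p) for p in crn(v[3],v[:3])]); s+=((np.r_[q.min(0),q.max(0)]-b)**2).sum()
    return s
for y0 in (-.3,0,.3):
    r=minimize(cost,[*G,y0],method="Nelder-Mead",options=dict(maxiter=4000,xatol=1e-5,fatol=1e-5));print(y0,r.x.round(4),np.degrees(r.x[3]).round(1),round(r.fun,2))
# shelf edge height: scene view of its front lower edge? project candidates
for z in(.45,.55,.65,.75):
    p=atz(T,(256,137),z);q=atz(T,(20,131),z);print(z,p.round(3),proj(S,p).round(0),proj(S,q).round(0))
E
python3 m.py
```

```text
grip [ 0.5033 -0.2462  0.1742] gap 0.0017
bow top [ 0.502  -0.2434  0.1297] gap 0.0045
bow end L [ 0.5103 -0.195   0.0872] gap 0.0013
bowend R [ 0.4954 -0.3007  0.0424] gap 0.0018
notch [0.5953 0.0133 0.2386] gap 0.0022
tip [0.5692 0.0094 0.2392] gap 0.0043
bow ends top z [array([ 0.5103, -0.1967]), array([ 0.4946, -0.2991])]
rim [[0.503, -0.1972], [0.5056, -0.2962], [0.5526, -0.2465], [0.4539, -0.2482]]
bar [0.5945 0.0123 0.24  ] [0.7335 0.026  0.215 ]
-0.3 [ 0.5034 -0.2462  0.1741 -0.0245] -1.4 10.57
0 [ 0.5034 -0.2462  0.1741 -0.0245] -1.4 10.57
0.3 [ 0.5033 -0.2462  0.1741  0.0911] 5.2 10.56
0.45 [ 0.719 -0.117  0.45 ] [214.  81.] [-55. 140.]
0.55 [ 0.695 -0.118  0.55 ] [219.  38.] [-36.  72.]
0.65 [ 0.672 -0.12   0.65 ] [225. -12.] [-15.  -7.]
0.75 [ 0.649 -0.121  0.75 ] [231. -72.] [  9. -97.]
```

Smaller basket: the grip is at (0.503,-0.246,0.174), against 0.176 expected, so its height fits. Its yaw is about -8.7°. The notch is at (0.595,0.0125,0.239), against 0.240 expected, and the bar yaw is about 6°. Moving to hover above the grip.

Request:
drive_tool(delta_pos=[[2.98,-1.83,-0.44],[2.98,-1.83,-0.44],[2.98,-1.83,-0.44],[2.98,-1.83,-0.44],[2.98,-1.83,-0.44],[2.98,-1.83,-0.44],[2.98,-1.83,-0.44],[2.98,-1.83,-0.44],[2.98,-1.83,-0.44],[2.98,-1.83,-0.44],[2.98,-1.83,-0.44],[2.98,-1.83,-0.44],[0,0,0],[0,0,0],[0,0,0],[0,0,0],[0,0,0],[0,0,0],[0,0,0],[0,0,0]], angular=[[0,0,0],[0,0,0],[0,0,0],[0,0,0],[0,0,0],[0,0,0],[0,0,0],[0,0,0],[0,0,0],[0,0,0],[0,0,0],[0,0,0],[0,0,-0.1244],[0,0,-0.1244],[0,0,-0.1244],[0,0,-0.1244],[0,0,-0.1244],[0,0,-0.1244],[0,0,-0.1244],[0,0,-0.1244]], gripper=[8.7,8.7,8.7,8.7,8.7,8.7,8.7,8.7,8.7,8.7,8.7,8.7,6,6,6,6,6,6,6,6])

```text
time_s: 3.3
tool_pos: [0.5029, -0.2453, 0.2608]
tool_rot: [180.0, 0.0, 81.6]
force: [0.6, 0.3, 0.1]
grip_width: 0.0604
grasp_force: 0.0
```

```bash
python3 - <<'E'
from h import *
import pickle; S0,T0=pickle.load(open("st.pkl","rb"))
print("big grip",tri(S0,(207,264),T0,(147,269)))
o=telemetry.get_obs(); print({k:np.round(o[k],4) for k in("time_s","tool_pos","tool_rot","qpos")})
S=eyes.read_camera("scene");T=eyes.read_camera("top")
def crop(c,x,y,w=80,h=60,f=5):
    return cv2.resize(c["pixels"][y:y+h,x:x+w],(w*f,h*f),interpolation=cv2.INTER_CUBIC)
save("d",np.hstack([crop(S,265,140,80,110),crop(T,260,170,80,110)]))
E
```

```text
big grip (array([0.40290652, 0.16740367, 0.24020582]), np.float64(0.0014175553752753802))
{'time_s': np.float64(3.3), 'tool_pos': array([ 0.5029, -0.2453,  0.2608]), 'tool_rot': array([1.799885e+02, 1.340000e-02, 8.159570e+01]), 'qpos': array([ 44.9525,   7.4257, -23.8394,  90.9024,   3.0322,  82.2958,
        12.4805])}
```

View pics/d.png

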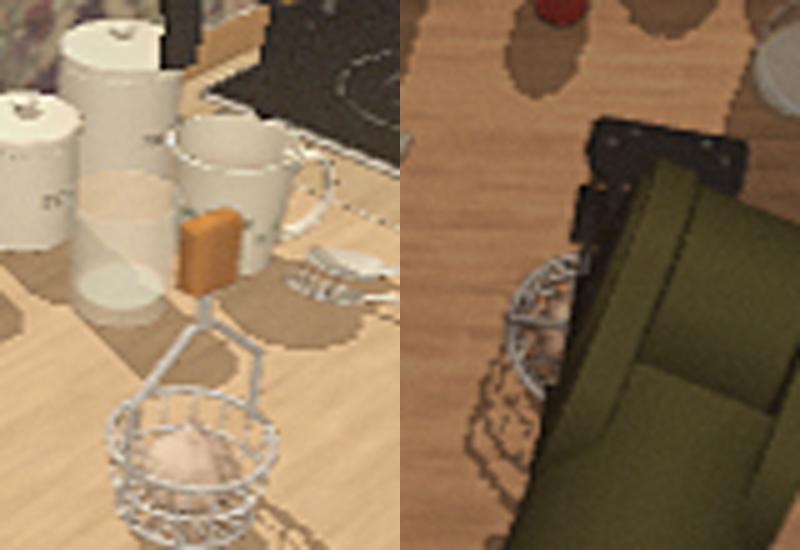

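The picture shows the hand above the basket (seen from the top) and the grip intact. One finger is seen at scene ~(301,150). I'll check that against the projected fingertips.

```bash
python3 - <<'E'
from h import *
import pickle; S,T=pickle.load(open("st.pkl","rb"))
y=np.array([np.sin(np.radians(81.6)),-np.cos(np.radians(81.6)),0])
for s in(-.045,-.03,0,.03,.045): print(s,proj(S,np.array([.5029,-.2453,.2468])+s*y).round(1))
print(proj(S,[.5033,-.2462,.1745]),proj(T,[.5033,-.2462,.1745]))
E
```

```text
-0.045 [321.  173.3]
-0.03 [316.8 171.1]
0 [308.6 166.6]
0.03 [300.8 162.4]
0.045 [297.1 160.4]
[306.40017173 190.07351986] [300.40147695 235.42606355]
```

```bash
python3 - <<'E'
from h import *
S=eyes.read_camera("scene")
save("e",cv2.resize(S["pixels"][60:210,240:400],(800,600)[:2] if 0 else (640,600),interpolation=cv2.INTER_CUBIC))
E
```

```text
(no output)
```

View pics/e.png

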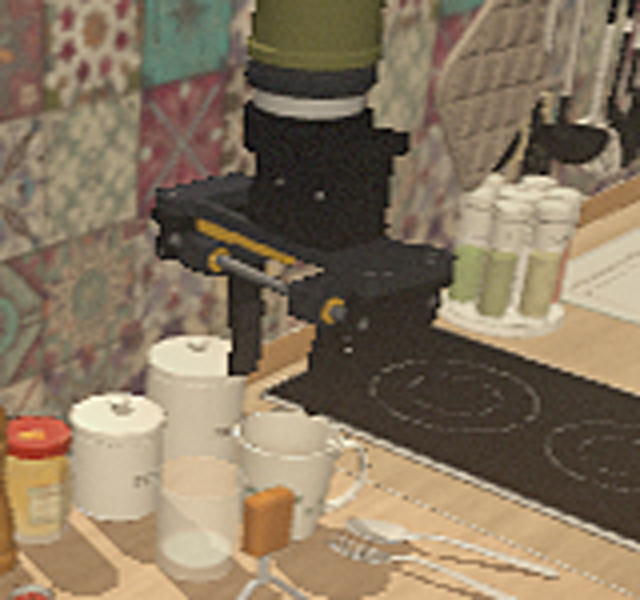

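The far fingertip appears about 8 px higher than projected. I'll check it numerically by differencing against the starting picture.

```bash
python3 - <<'E'
from h import *
import pickle; S0,T0=pickle.load(open("st.pkl","rb"))
S=eyes.read_camera("scene");T=eyes.read_camera("top")
d=np.abs(S["pixels"].astype(int)-S0["pixels"]).max(2)
for c in range(292,334,2):
    r=np.nonzero(d[130:182,c]>25)[0]; print(c,130+r.max() if len(r) else None,end=" | ")
print()
print(np.round(S["origin"],4),S0["origin"],np.round(S["orientation"],3))
p=np.array([.5029,-.2453,0]);a=np.radians(81.6);tx=np.array([np.cos(a),np.sin(a),0]);ty=np.array([np.sin(a),-np.cos(a),0])
for z in(.247,.257,.267):
  print(z,"far",[proj(S,p+ty*s+tx*w+[0,0,z]).round(1).tolist() for s in(.03,.045) for w in(-.0095,.0095)],"near",[proj(S,p-ty*s+tx*w+[0,0,z]).round(1).tolist() for s in(.03,.045) for w in(-.0095,.0095)])
dt=np.abs(T["pixels"].astype(int)-T0["pixels"]).max(2)>25
for c in (298,304,310,316,322,328): 
    r=np.nonzero(dt[150:260,c])[0]; print(c,150+r.min(),end=" | ")
for z in(.31,.33,.36): print(z,[proj(T,p+ty*.095+tx*w+[0,0,z]).round(1).tolist() for w in(-.0375,.0375)])
E
```

```text
292 None | 294 None | 296 None | 298 154 | 300 153 | 302 153 | 304 152 | 306 138 | 308 132 | 310 133 | 312 138 | 314 139 | 316 162 | 318 163 | 320 150 | 322 149 | 324 148 | 326 147 | 328 146 | 330 145 | 332 144 | 
[0.0179 0.4351 0.673 ] [0.01785942 0.43507274 0.67296478] [-121.313   -0.359 -134.319]
0.247 far [[303.5, 161.4], [298.2, 163.3], [299.7, 159.4], [294.4, 161.2]] near [[319.5, 170.0], [314.1, 172.0], [323.7, 172.2], [318.3, 174.3]]
0.257 far [[303.8, 158.1], [298.5, 159.9], [300.0, 156.1], [294.7, 157.8]] near [[319.9, 166.5], [314.5, 168.5], [324.1, 168.8], [318.7, 170.8]]
0.267 far [[304.1, 154.7], [298.8, 156.5], [300.3, 152.7], [295.0, 154.4]] near [[320.3, 163.0], [314.9, 165.0], [324.6, 165.2], [319.1, 167.3]]
298 197 | 304 194 | 310 195 | 316 196 | 322 197 | 328 198 | 0.31 [[325.5, 200.5], [296.4, 195.5]]
0.33 [[326.6, 199.8], [297.0, 194.7]]
0.36 [[328.5, 198.7], [298.1, 193.4]]
```

Horizontally the tips agree, but they look about 20 mm higher than stated. I'll descend partway and look before closing.

Request:
drive_tool(delta_pos=[[-0.1,0,1.0],[0,0,1.0],[0,0,1.0],[0,0,1.0],[0,0,1.0],[0,0,1.0],[0,0,0.5],[0,0,0],[0,0,0]], angular=[[0,0,0],[0,0,0],[0,0,0],[0,0,0],[0,0,0],[0,0,0],[0,0,0],[0,0,0],[0,0,0]], gripper=[6,6,6,6,6,6,6,6,6])

```text
time_s: 4.45
tool_pos: [0.503, -0.2464, 0.1959]
tool_rot: [180.0, 0.0, 81.3]
force: [-0.3, -0.1, -0.1]
grip_width: 0.06
grasp_force: 0.0
```

```bash
python3 - <<'E'
from h import *
S=eyes.read_camera("scene")
save("f",cv2.resize(S["pixels"][130:220,260:360],(600,540),interpolation=cv2.INTER_CUBIC))
print(telemetry.get_obs()["tool_pos"])
E
```

```text
[ 0.50313086 -0.24643176  0.19613649]
```

View pics/f.png

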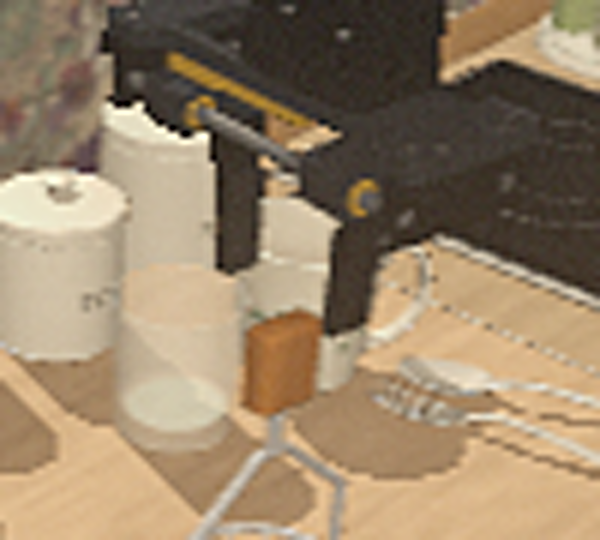

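The fingers straddle the grip evenly: far tip bottom at scene ~(299,175), near tip at ~(318,186), grip top at row ~183. Checking the tip height numerically.

```bash
python3 - <<'E'
from h import *
import pickle; S,T=pickle.load(open("st.pkl","rb"))
p=np.array([.5031,-.2464,0]);a=np.radians(81.3);tx=np.array([np.cos(a),np.sin(a),0]);ty=np.array([np.sin(a),-np.cos(a),0])
for z in(.182,.192,.202,.21):
  print(z,"far",np.mean([proj(S,p+ty*s+tx*w+[0,0,z]) for s in(.03,.042) for w in(-.0095,.0095)],0).round(1),"near",np.mean([proj(S,p-ty*s+tx*w+[0,0,z]) for s in(.03,.042) for w in(-.0095,.0095)],0).round(1))
E
```

```text
0.182 far [297.8 182.3] near [316.1 193.4]
0.192 far [298.1 179.2] near [316.5 190.2]
0.202 far [298.4 176. ] near [316.9 186.9]
0.21 far [298.6 173.4] near [317.2 184.3]
```

Visible tips sit about 8 mm behind the TCP. TCP z ≈ 0.167 gives good grip overlap either way and still clears the lips.

Request:
drive_tool(delta_pos=[[0,0,0.7],[0,0,0.8],[0,0,0.8],[0,0,0.6],[0,0,0],[0,0,0],[0,0,0],[0,0,0],[0,0,0],[0,0,0],[0,0,0],[0,0,0]], angular=[[0,0,0],[0,0,0],[0,0,0],[0,0,0],[0,0,0],[0,0,0],[0,0,0],[0,0,0],[0,0,0],[0,0,0],[0,0,0],[0,0,0]], gripper=[6,6,6,6,6,4,2.5,1.2,1.2,1.2,1.2,1.2], squeeze=35)

```text
time_s: 5.7
tool_pos: [0.503, -0.2462, 0.1667]
tool_rot: [180.0, -0.0, 81.3]
force: [0.1, 0.6, 0.4]
grip_width: 0.0171
grasp_force: 35.0
```

Request:
drive_tool(delta_pos=[[0,0,-0.3],[0,0,-0.5],[0,0,-0.5],[0,0,-0.5],[0,0,-0.2],[0,0,0],[0,0,0],[0,0,0],[0,0,0]], angular=[[0,0,0],[0,0,0],[0,0,0],[0,0,0],[0,0,0],[0,0,0],[0,0,0],[0,0,0],[0,0,0]], gripper=[1.2,1.2,1.2,1.2,1.2,1.2,1.2,1.2,1.2])

```text
time_s: 6.6
tool_pos: [0.5026, -0.2462, 0.1864]
tool_rot: [-180.0, -0.0, 81.3]
force: [-0.4, 0.2, -3.4]
grip_width: 0.0174
grasp_force: 35.0
```

```bash
python3 - <<'E'
from h import *
S=eyes.read_camera("scene")
save("g",cv2.resize(S["pixels"][140:260,260:360],(600,600)[:2] if 0 else (500,600),interpolation=cv2.INTER_CUBIC))
o=telemetry.get_obs();print({k:np.round(o[k],3) for k in("tool_pos","force","wrist_torque","grasp_force","grip_width")})
E
```

```text
{'tool_pos': array([ 0.503, -0.246,  0.186]), 'force': array([ 0.467, -0.545, -2.527]), 'wrist_torque': array([-0.012, -0.093,  0.004]), 'grasp_force': np.float64(34.965), 'grip_width': np.float64(0.018)}
```

View pics/g.png

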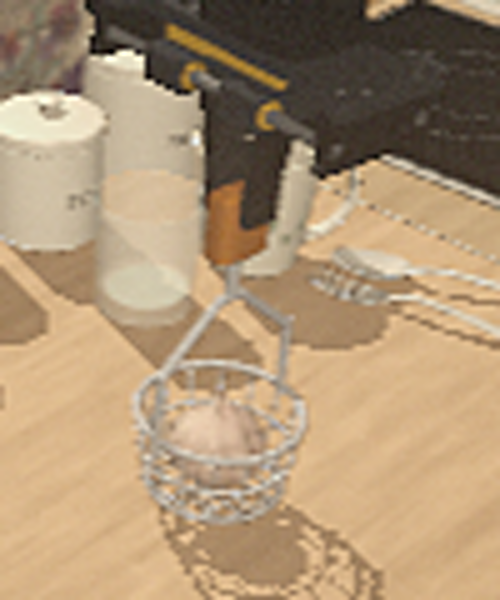

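The basket is held upright, 20 mm off the table, weighing about 3 N. Next I'll lift it while turning to the bar's yaw, then carry it to in front of the tip.

Request:
drive_tool(delta_pos=[[0,0,-0.6],[0,0,-1.1],[0,0,-1.3],[0,0,-1.3],[0,0,-1.3],[0,0,-1.3],[0,0,-1.3],[0,0,-1.3],[0,0,-1.2],[0,0,-0.9],[0,0,-0.5],[0,0,0]], angular=[[0,0,-0.015],[0,0,-0.025],[0,0,-0.025],[0,0,-0.025],[0,0,-0.025],[0,0,-0.025],[0,0,-0.025],[0,0,-0.025],[0,0,-0.025],[0,0,-0.025],[0,0,-0.015],[0,0,0]], gripper=[1.2,1.2,1.2,1.2,1.2,1.2,1.2,1.2,1.2,1.2,1.2,1.2])

```text
time_s: 7.85
tool_pos: [0.5031, -0.2464, 0.3083]
tool_rot: [179.9, 0.0, 95.9]
force: [0.3, 0.3, -3.5]
grip_width: 0.0176
grasp_force: 35.0
```

Request:
drive_tool(delta_pos=[[0.4,0.1,0],[0.9,0.2,0],[1.4,0.3,0],[1.8,0.4,0],[1.9,0.45,0],[1.9,0.45,0],[1.9,0.45,0],[1.9,0.45,0],[1.9,0.45,0],[1.9,0.45,0],[1.9,0.45,0],[1.9,0.45,0],[1.8,0.4,0],[1.4,0.3,0],[0.9,0.25,0],[0.6,0.1,0],[0.3,0.1,0],[0,0,0],[0,0,0],[0,0,0]], angular=[[0,0,0],[0,0,0],[0,0,0],[0,0,0],[0,0,0],[0,0,0],[0,0,0],[0,0,0],[0,0,0],[0,0,0],[0,0,0],[0,0,0],[0,0,0],[0,0,0],[0,0,0],[0,0,0],[0,0,0],[0,0,0],[0,0,0],[0,0,0]], gripper=[1.2,1.2,1.2,1.2,1.2,1.2,1.2,1.2,1.2,1.2,1.2,1.2,1.2,1.2,1.2,1.2,1.2,1.2,1.2,1.2])

```text
time_s: 9.85
tool_pos: [0.5345, 0.0045, 0.3076]
tool_rot: [-180.0, 0.0, 95.8]
force: [-0.0, -0.5, -3.5]
grip_width: 0.0177
grasp_force: 35.0
```

```bash
python3 - <<'E'
from h import *
import pickle
S=eyes.read_camera("scene");pickle.dump(S,open("s2.pkl","wb"))
o=telemetry.get_obs();print({k:np.round(o[k],4) for k in("time_s","tool_pos","tool_rot","force","qpos","grip_width")})
p=o["tool_pos"]; print("bow px",proj(S,p-[0,0,.0387]),"notch",proj(S,[.595,.0128,.239]))
save("i",cv2.resize(S["pixels"][110:230,150:310],(800,600),interpolation=cv2.INTER_CUBIC))
E
```

```text
{'time_s': np.float64(9.9), 'tool_pos': array([0.5345, 0.0045, 0.3075]), 'tool_rot': array([-1.799856e+02,  1.370000e-02,  9.584070e+01]), 'force': array([ 0.5047,  0.8113, -2.6503]), 'qpos': array([ 31.254 ,   4.5081, -36.5782,  89.1106,   2.7015,  87.2839,
         0.4726]), 'grip_width': np.float64(0.0175)}
bow px [228.09882008 188.96428105] notch [208.94350559 191.49300065]
```

View pics/i.png

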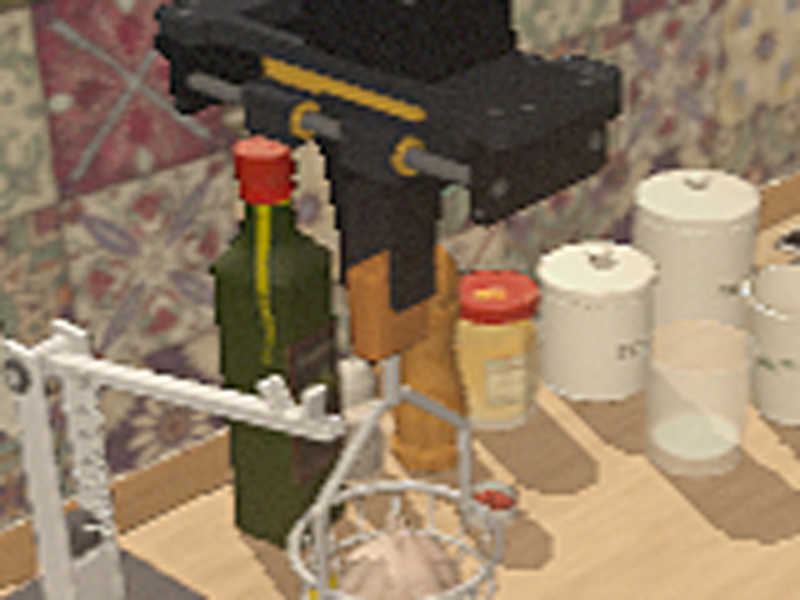

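The bow is at the predicted pixel (228,188), about 13 mm above the outer lip's top, and the basket is upright. Next I move in along the bar by 6.1 cm.

Request:
drive_tool(delta_pos=[[0.02,0.3,0],[0.02,0.5,0],[0.02,0.7,0],[0.02,0.8,0],[0.02,0.8,0],[0.02,0.8,0],[0.02,0.8,0],[0.02,0.6,0],[0.02,0.5,0],[0.02,0.3,0],[0,0,0],[0,0,0],[0,0,0]], angular=[[0,0,0],[0,0,0],[0,0,0],[0,0,0],[0,0,0],[0,0,0],[0,0,0],[0,0,0],[0,0,0],[0,0,0],[0,0,0],[0,0,0],[0,0,0]], gripper=[1.2,1.2,1.2,1.2,1.2,1.2,1.2,1.2,1.2,1.2,1.2,1.2,1.2])

```text
time_s: 11.2
tool_pos: [0.5948, 0.0135, 0.3078]
tool_rot: [-180.0, 0.0, 95.9]
force: [-0.2, 0.2, -3.0]
grip_width: 0.0178
grasp_force: 35.0
```

```bash
python3 - <<'E'
from h import *
import pickle
fs=[]
for i in range(6):
    S=eyes.read_camera("scene"); fs.append(telemetry.get_obs()["force"])
T=eyes.read_camera("top"); pickle.dump((S,T),open("s3.pkl","wb"))
print(np.mean(fs,0).round(2),np.std(fs,0).round(2))
o=telemetry.get_obs();print({k:np.round(o[k],4) for k in("time_s","tool_pos","tool_rot","qpos")})
p=o["tool_pos"]; print("bow px",proj(S,p-[0,0,.0387]),"notch",proj(S,[.595,.0128,.239]))
save("j",cv2.resize(S["pixels"][160:235,170:250],(640,600),interpolation=cv2.INTER_CUBIC))
E
```

```text
[ 0.02  0.17 -3.19] [0.47 0.49 0.44]
{'time_s': np.float64(11.55), 'tool_pos': array([0.595 , 0.0136, 0.3077]), 'tool_rot': array([1.799943e+02, 1.370000e-02, 9.591070e+01]), 'qpos': array([ 27.0788,  13.1335, -37.3385,  80.9007,   7.9378,  88.5985,
        -3.814 ])}
bow px [207.92295524 180.51281517] notch [208.94350559 191.49300065]
```

View pics/j.png

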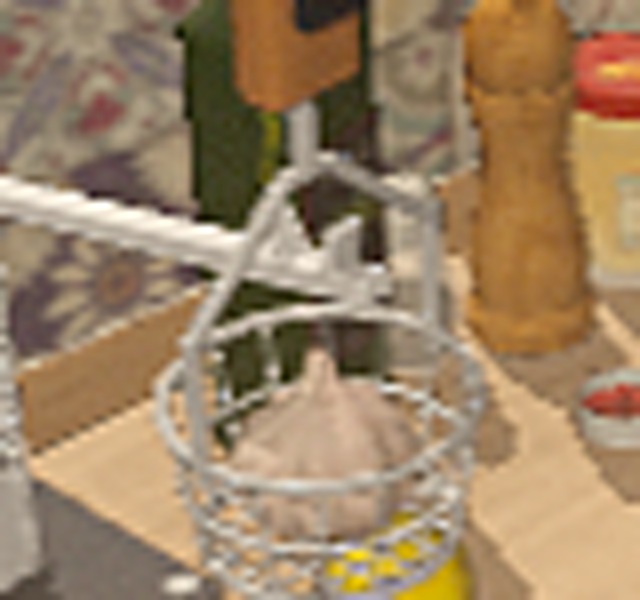

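The bow (207.7,180) is right over the notch seat (208.7,191.5). The weight is about 3.2 N, so I expect about 45 mm of sink. Going down gently.

Request:
drive_tool(delta_pos=[[0,0,0.2],[0,0,0.3],[0,0,0.3],[0,0,0.3],[0,0,0.3],[0,0,0.3],[0,0,0.3],[0,0,0.3],[0,0,0.2],[0,-0.02,0.2],[0,-0.04,0.2],[0,-0.04,0.2],[0,-0.04,0.2],[0,-0.04,0.2],[0,-0.04,0.2],[0,-0.03,0.2],[0,0,0],[0,0,0],[0,0,0],[0,0,0]], angular=[[0,0,0],[0,0,0],[0,0,0],[0,0,0],[0,0,0],[0,0,0],[0,0,0],[0,0,0],[0,0,0],[0,0,0],[0,0,0],[0,0,0],[0,0,0],[0,0,0],[0,0,0],[0,0,0],[0,0,0],[0,0,0],[0,0,0],[0,0,0]], gripper=[1.2,1.2,1.2,1.2,1.2,1.2,1.2,1.2,1.2,1.2,1.2,1.2,1.2,1.2,1.2,1.2,1.2,1.2,1.2,1.2])

```text
time_s: 13.55
tool_pos: [0.5926, 0.0133, 0.2687]
tool_rot: [180.0, 0.0, 95.9]
force: [-1.3, -0.5, -1.9]
grip_width: 0.0179
grasp_force: 35.0
```

```bash
cat > fc.py <<'E'
from h import *
import pickle
fs=[];cs=[]
for i in range(8):
    S=eyes.read_camera("scene"); o=telemetry.get_obs(); fs.append(o["force"])
print("F",np.mean(fs,0).round(2),"+-",(np.std(fs,0)/8**.5).round(2), {k:np.round(o[k],4) for k in("time_s","tool_pos","tool_rot")})
print("bow px",proj(S,o["tool_pos"]-[0,0,.0387]).round(1))
# bar far part vertical shift from first picture: template match of patch on bar
S0,_=pickle.load(open("st.pkl","rb"))
g=lambda c:cv2.cvtColor(c["pixels"],cv2.COLOR_RGB2GRAY)
t=g(S0)[186:200,196:220]  # lips and tip
r=cv2.matchTemplate(g(S)[175:240,180:235],t,cv2.TM_CCOEFF_NORMED);_,v,_,l=cv2.minMaxLoc(r);print("lip shift px",(l[0]+180-196,l[1]+175-186),round(v,2))
E
python3 fc.py
```

```text
F [-0.1  -0.2  -1.87] +- [0.22 0.29 0.19] {'time_s': np.float64(13.95), 'tool_pos': array([0.5925, 0.0134, 0.2686]), 'tool_rot': array([1.799972e+02, 3.200000e-03, 9.591490e+01])}
bow px [209.6 195.3]
lip shift px (2, 5) 0.64
```

The arm bears part of the load: 9 mm of sink takes 1.3 N. Continuing down with it.

Request:
drive_tool(delta_pos=[[0,-0.02,0.1],[0,-0.03,0.2],[0,-0.03,0.2],[0,-0.03,0.2],[0,-0.03,0.2],[0,-0.03,0.2],[0,-0.03,0.2],[0,-0.02,0.2],[0,-0.02,0.2],[0,-0.02,0.2],[0,-0.02,0.2],[0,-0.01,0.2],[0,-0.01,0.2],[0,0,0.1],[0,0,0],[0,0,0],[0,0,0],[0,0,0]], angular=[[0,0,0],[0,0,0],[0,0,0],[0,0,0],[0,0,0],[0,0,0],[0,0,0],[0,0,0],[0,0,0],[0,0,0],[0,0,0],[0,0,0],[0,0,0],[0,0,0],[0,0,0],[0,0,0],[0,0,0],[0,0,0]], gripper=[1.2,1.2,1.2,1.2,1.2,1.2,1.2,1.2,1.2,1.2,1.2,1.2,1.2,1.2,1.2,1.2,1.2,1.2])

```text
time_s: 15.75
tool_pos: [0.5895, 0.013, 0.2427]
tool_rot: [180.0, 0.0, 95.9]
force: [0.9, 0.5, -0.0]
grip_width: 0.0175
grasp_force: 35.0
```

```bash
python3 fc.py
```

```text
F [1.35 0.25 0.19] +- [0.12 0.14 0.14] {'time_s': np.float64(16.15), 'tool_pos': array([0.5895, 0.013 , 0.2427]), 'tool_rot': array([1.79997e+02, 7.40000e-03, 9.59122e+01])}
bow px [211.2 204.9]
lip shift px (11, 18) 0.46
```

Vertical force is about zero, but a sideways force of +1.35 N remains. I'll ease 2 mm towards the hinge and re-measure.

Request:
drive_tool(delta_pos=[[0,0.05,0],[0,0.05,0],[0,0.05,0],[0,0.05,0],[0,0,0],[0,0,0],[0,0,0]], angular=[[0,0,0],[0,0,0],[0,0,0],[0,0,0],[0,0,0],[0,0,0],[0,0,0]], gripper=[1.2,1.2,1.2,1.2,1.2,1.2,1.2])

```text
time_s: 16.85
tool_pos: [0.5913, 0.0132, 0.2425]
tool_rot: [-180.0, 0.0, 95.9]
force: [-0.9, -0.8, -0.1]
grip_width: 0.0179
grasp_force: 35.0
```

```bash
python3 fc.py
```

```text
F [-1.64 -0.32 -0.39] +- [0.1  0.15 0.15] {'time_s': np.float64(17.25), 'tool_pos': array([0.5915, 0.0132, 0.2426]), 'tool_rot': array([-1.799955e+02,  5.600000e-03,  9.591380e+01])}
bow px [210.6 204.6]
lip shift px (11, 18) 0.46
```

That is friction in the seat, since the sign flipped. I'll go back 1 mm to centre it, lower 1 mm, and measure again.

Request:
drive_tool(delta_pos=[[0,-0.05,0.05],[0,-0.05,0.05],[0,0,0],[0,0,0],[0,0,0],[0,0,0]], angular=[[0,0,0],[0,0,0],[0,0,0],[0,0,0],[0,0,0],[0,0,0]], gripper=[1.2,1.2,1.2,1.2,1.2,1.2])

```text
time_s: 17.85
tool_pos: [0.5911, 0.0132, 0.2419]
tool_rot: [179.9, 0.0, 95.9]
force: [1.6, -0.1, 0.1]
grip_width: 0.0175
grasp_force: 35.0
```

```bash
python3 fc.py;python3 fc.py
```

```text
F [ 1.67  0.58 -0.34] +- [0.16 0.21 0.12] {'time_s': np.float64(18.25), 'tool_pos': array([0.5906, 0.0131, 0.2417]), 'tool_rot': array([1.799867e+02, 5.100000e-03, 9.591210e+01])}
bow px [210.9 205.1]
lip shift px (10, 18) 0.46
F [ 1.71  0.11 -0.18] +- [0.13 0.13 0.2 ] {'time_s': np.float64(18.65), 'tool_pos': array([0.5905, 0.0132, 0.2416]), 'tool_rot': array([1.799979e+02, 2.900000e-03, 9.591360e+01])}
bow px [210.9 205.1]
lip shift px (11, 18) 0.48
```

Request:
drive_tool(delta_pos=[[0,0,0.1],[0,0,0.1],[0,0,0.1],[0,0.04,0],[0,0,0],[0,0,0],[0,0,0],[0,0,0]], angular=[[0,0,0],[0,0,0],[0,0,0],[0,0,0],[0,0,0],[0,0,0],[0,0,0],[0,0,0]], gripper=[1.2,1.2,1.2,1.2,1.2,1.2,1.2,1.2])

```text
time_s: 19.45
tool_pos: [0.5907, 0.0131, 0.2386]
tool_rot: [-180.0, 0.0, 95.9]
force: [0.3, 0.2, -0.0]
grip_width: 0.0178
grasp_force: 35.0
```

```bash
python3 fc.py;python3 fc.py
```

```text
F [-0.08  0.29  0.26] +- [0.13 0.13 0.18] {'time_s': np.float64(19.85), 'tool_pos': array([0.5907, 0.0132, 0.2386]), 'tool_rot': array([-1.799765e+02,  4.400000e-03,  9.591770e+01])}
bow px [210.9 206.1]
lip shift px (-16, 31) 0.45
F [-0.69 -0.48 -0.08] +- [0.17 0.21 0.24] {'time_s': np.float64(20.25), 'tool_pos': array([0.5908, 0.0132, 0.2386]), 'tool_rot': array([-1.799785e+02,  5.700000e-03,  9.591500e+01])}
bow px [210.9 206.1]
lip shift px (10, 19) 0.45
```

All forces are near zero, so the arm carries the basket. Releasing softly: reduce squeeze, then open a little.

Request:
drive_tool(delta_pos=[[0,0,0],[0,0,0],[0,0,0],[0,0,0]], angular=[[0,0,0],[0,0,0],[0,0,0],[0,0,0]], gripper=[1.2,1.2,1.2,1.2], squeeze=4)

```text
time_s: 20.65
tool_pos: [0.5908, 0.0131, 0.2386]
tool_rot: [-180.0, 0.0, 95.9]
force: [-1.3, -0.5, 0.3]
grip_width: 0.0178
grasp_force: 4.0
```

Request:
drive_tool(delta_pos=[[0,0,0],[0,0,0],[0,0,0],[0,0,0],[0,0,0],[0,0,0],[0,0,0],[0,0,0],[0,0,0],[0,0,0],[0,0,0],[0,0,0],[0,0,0],[0,0,0]], angular=[[0,0,0],[0,0,0],[0,0,0],[0,0,0],[0,0,0],[0,0,0],[0,0,0],[0,0,0],[0,0,0],[0,0,0],[0,0,0],[0,0,0],[0,0,0],[0,0,0]], gripper=[1.9,2.0,2.1,2.2,2.4,2.7,3.0,3.4,3.8,4.2,4.6,4.6,4.6,4.6])

```text
time_s: 22.05
tool_pos: [0.5909, 0.0132, 0.2386]
tool_rot: [-180.0, 0.0, 95.9]
force: [-0.0, -0.1, 0.0]
grip_width: 0.0456
grasp_force: 0.0
```

```bash
python3 - <<'E'
from h import *
import pickle
cs=[]
for i in range(6):
    S=eyes.read_camera("scene"); cs.append(S["pixels"])
o=telemetry.get_obs(); print({k:np.round(o[k],4) for k in("time_s","tool_pos","force","grip_width")})
b=np.stack(cs).astype(int)[:,150:280,170:260]
print("motion px", [(np.abs(b[i+1]-b[i]).max(-1)>35).sum() for i in range(5)])
save("k",cv2.resize(cs[-1][140:260,150:290],(700,600),interpolation=cv2.INTER_CUBIC))
E
```

```text
{'time_s': np.float64(22.35), 'tool_pos': array([0.5909, 0.0132, 0.2386]), 'force': array([-0.9404,  0.4692, -0.8889]), 'grip_width': np.float64(0.0464)}
motion px [np.int64(0), np.int64(1), np.int64(0), np.int64(1), np.int64(0)]
```

View pics/k.png

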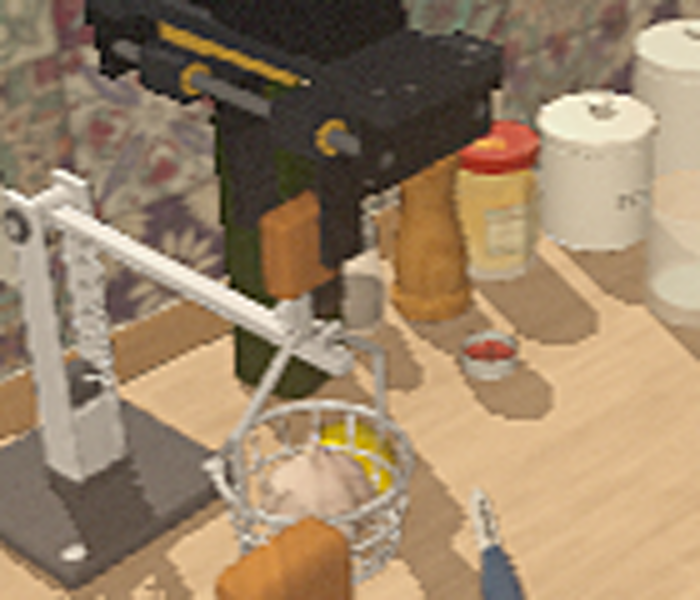

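The basket hangs upright and still in the notch (bow at scene ~(209,206)), with the fingers clear on both sides of the grip. Retreating straight up.

Request:
drive_tool(delta_pos=[[0,0,-0.2],[0,0,-0.4],[0,0,-0.6],[0,0,-0.8],[0,0,-1.0],[0,0,-1.2],[0,0,-1.2],[0,0,-1.2],[0,0,-1.2],[0,0,-1.0],[0,0,-0.6],[0,0,0],[0,0,0],[0,0,0],[0,0,0],[0,0,0],[0,0,0],[0,0,0]], angular=[[0,0,0],[0,0,0],[0,0,0],[0,0,0],[0,0,0],[0,0,0],[0,0,0],[0,0,0],[0,0,0],[0,0,0],[0,0,0],[0,0,0],[0,0,0],[0,0,0],[0,0,0],[0,0,0],[0,0,0],[0,0,0]], gripper=[4.6,4.6,4.6,4.6,4.6,4.6,4.6,4.6,4.6,4.6,4.6,4.6,4.6,4.6,4.6,4.6,4.6,4.6])

```text
time_s: 24.15
tool_pos: [0.5909, 0.0132, 0.3326]
tool_rot: [-180.0, 0.0, 95.9]
force: [0.2, -0.4, 0.5]
grip_width: 0.046
grasp_force: 0.0
```

```bash
python3 - <<'E'
from h import *
cs=[]
for i in range(6):
    S=eyes.read_camera("scene"); cs.append(S["pixels"])
k=cv2.imread("pics/k.png")[...,::-1]; k=cv2.resize(k,(140,120),interpolation=cv2.INTER_AREA).astype(int)
b=np.stack(cs).astype(int)[:,195:260,170:245]
print("motion px", [(np.abs(b[i+1]-b[i]).max(-1)>35).sum() for i in range(5)],"vs before retreat",(np.abs(cs[-1][140:260,150:290].astype(int)-k).max(-1)[65:,20:95]>50).sum())
for t in("basket_foot","basket_grip","notch"): print(t,[(np.round(d["centre"]),round(float(d["p"]),2)) for d in models.search_frame(S,t)])
o=telemetry.get_obs(); print({k:np.round(o[k],4) for k in("time_s","tool_pos","force")})
E
```

```text
motion px [np.int64(0), np.int64(0), np.int64(0), np.int64(0), np.int64(0)] vs before retreat 0
basket_foot [(array([210., 328.]), 0.59), (array([213., 232.]), 0.55)]
basket_grip [(array([211., 227.]), 0.96), (array([209., 328.]), 0.58)]
notch [(array([185., 193.]), 0.83)]
{'time_s': np.float64(24.6), 'tool_pos': array([0.5909, 0.0132, 0.3326]), 'force': array([ 0.0802,  0.5793, -0.6671])}
```

The hand is clear above the grip and nothing moves, so I'm handing the job in.

```bash
python3 -c "
from cell import env
print(env.sign_off())"
```

```text
the job is handed in; nothing more can be done
None
```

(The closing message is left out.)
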